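# Take a gentle contact temperature reading of a power chip

### The arm

A 6-joint arm with a two-finger parallel gripper is mounted at the origin on the work surface. World frame = base frame: x ahead of the robot, y to its left, z up, the work surface at z = 0. Lengths are in m, angles in rad, forces in N, time in s.
With the tool pointing down it reaches from about 0.4 to 0.825 m from the base axis. Payload 7 kg.
Tool frame: the origin (TCP) lies midway between the tips of the shut fingers; the grasp point (between the pads) lies 19 mm behind it; z points along the fingers, y is the line along which they close (so a half turn about z gives the same grasp; the last joint's range is limited). The gripper opens to 85 mm and grips with 20 to 120 N. Pads are 22 mm wide; open, the fingers measure 114 mm over their backs; the gripper's body (76 mm by 85 mm) begins 54 mm behind the grasp point. The pads swing forward as they close: fully open they stand 13 mm farther back than shut.
Start: joints at [-1.035, 0.359, 0.012, 0, -1.224, -0.288], TCP at [0.166, -0.654, 0.231] pointing down, gripper open.
Joint ranges: [-3.07, 3.07], [-1.43, 2.12], [-1.02, 1.25], [-3.03, 1.67], [-3.05, -0], [-3.03, 3.03]. Speed limits (rad/s): [2.39, 2.39, 3.01, 3.14, 3.14, 3.14].

### API

Orientations are given as a unit quaternion [x, y, z, w].
In Python, from cell import status, eyes, order gives the robot as it stands.
- The arm moves only by the shell command python3 -m creep 'ROWS' [FORCE]. ROWS is JSON, a list of rows, each a list of 7 numbers: the turn, a rotation vector about the tool's x, y, z scaled (see below), then the shift along the tool's x, y, z scaled (see below), then the closure, from 0 (fully open) to 1 (shut). In form: [[rx, ry, rz, dx, dy, dz, hand], ...]. A call has 1 to 5 rows; each row shifts and turns the commanded pose from where the row before left it, along the tool's axes as they then stand; what a row does not reach is not made up. The controller multiplies each number of a shift by 100 mm and each number of a turn by 2 rad. A row lasts 1/8 s, in which the tool goes at most 62.5 mm and 10.7 degrees, less where a joint would pass 70% of its speed; a pose out of reach is approached as far as the arm can. A call with a number of a shift or a turn outside -1 to 1 is refused whole. A call with a gripper value outside its range is refused whole. The fingers move at their own pace and stop on an object; FORCE is the grip in N (left out, the last holds). Time passes only in rows, so rows that do not move let the fingers close. It gives the time, the measured TCP pose, the force, the opening and the grip force at its end, in the units of the state.
- status.get_obs(): the state, without advancing time (a new reading comes with each control period).
- eyes.snapshot(name): name is "scene" or "top" or "wrist"; returns the picture (384x512x3 uint8, red, green, blue); there is no depth.
- eyes.camera_model(name): a dict with "intrinsics" (3x3 intrinsics, pixels), "k1" (the pictures are not rectified: a ray, as slopes to the right and down, at radius r is drawn at 1 + k1 r^2 times it, then the intrinsics apply), "R" (3x3) and "t" (3): a world point X has camera coordinates R X + t. Camera axes: x right, y down, z forward; pixel columns grow to the right and rows downward; lengths in m; the calibration is good to about 2 mm. A picture is of the moment at which its call begins: read the wrist's pose just before it. camera_model takes no time and is no camera call; for the wrist camera it gives the pose at the moment of the call.
- order.sign_off(): hands the job in; it is judged then, once.
The state is a dict: "t": time; "q": joint angles; "dq": joint speeds; "effort": joint torques, N m; "tool_pos": TCP position; "ee_rot": TCP orientation; "wrist_force": force on the tool from outside, world axes, zero at the start; "moment": the same for the moment, N m; "grip_width": finger opening in m; "finger_force": force on a finger pad.
Only numpy, scipy, OpenCV 4.12 (cv2) and the standard library are available. Lean on these libraries where they do the work, as an engineer would, in place of code of your own. Each camera call takes 0.05 s, during which the arm holds its last target. There are 200 camera calls.

### The job

Take the contact thermometer out of its rest and set its sprung tip squarely on the middle of the flat square metal chip on the sloping circuit module, pressing gently, about half way into the spring and never to the bottom, and hold it still there for two seconds. Then put it gently back in its rest as it was and let go, leaving the other things on the bench alone.

Things in the scene. Friction and masses are not known exactly. Their poses are not given: they have to be found in the camera images.
- pen: Contact thermometer: white case 20 (its x) x 32 (y) x 150 mm (z), thin black nose, sprung steel tip; 130 g. Origin: middle of the case's lower end (shoulder). z runs up the case, away from the tip: case 0 to 150 mm, nose (10 mm across) 0 to -30, end of tip at -50. Starts in the cradle, its top leaning 35 degrees towards the robot.
- pen_grip (a point): Grip point on the case's middle line, 118 mm above its shoulder, axes as pen: clear of the cradle (the case is free above z = 85 mm). Grip across the 32 mm width (along y), fingers pointing along -z.
- pen_tip (a joint): How far the thermometer's sprung tip is pushed in, m: 0 free, 0.012 bottomed out. The spring takes about 1 N per mm, so half way in is 0.006 and about 6 N.
- pen_point (a point): The rounded end (6 mm across) of the thermometer's tip; moves with the tip. Axes as the pen's.
- rest: Fixed dark steel bench rest of the thermometer, base 135 x 110 x 12 mm, with the sloping open cradle on it. Origin: centre of the underside; z up.
- cradle: Sloping channel fixed on the rest, 40 mm wide inside (y), open to its +x. Origin: where the pen's origin sits when home, 85 mm above the bench; axes as the pen's when home: z up the channel, leaning 35 degrees to the robot's side. Back plate ends at z = 85 mm, side walls at 60; the shoulder stands on two prongs 20 mm apart. The pen lifts out straight up and goes home straight down.
- stand: Fixed aluminium stand, base 150 x 120 x 10 mm, carrying the circuit module on a slope. Origin: centre of the underside; z up.
- module: The circuit module on the stand: plate and green board 125 x 118 mm, sloping 24 degrees, low edge towards the robot. z is the normal of the board, up and towards the robot. Parts on it stand up to 14 mm above the board.
- chip_top (a point): Middle of the top face of the power chip: the only flat square bare-metal package on the board, 26 x 26 mm, 6 mm proud of the board, between a black finned heat sink, round capacitors and a small round metal can. Axes as module; z is the normal of the face.
- spool: Bystander: small white solder spool standing on end, 52 mm across, 36 mm tall (origin: centre of underside).
- screwdriver: Bystander: screwdriver lying on the bench, 160 mm long, along its x axis.
- meter: Bystander: black hand-held meter lying on its back, 160 x 80 mm, 42 mm tall over its dial.
- breadboard: Bystander: white prototyping board lying flat, 165 x 55 mm, 13 mm tall.
- flux: Bystander: white bottle, 40 mm across, 100 mm tall.
- parts_tray: Bystander: grey open tray with four compartments, 140 x 100 mm, 30 mm tall.
- mug: Bystander: white mug, 80 mm across, 95 mm tall.
Mind the look-alikes: they are no part of the job. What is shaped like the pen but yellow is not meant.

How it is judged:
On the way:
1. held in the gripper, the thermometer's tip rests on the middle of the chip (within 9 mm each way), square to it within 15 degrees, pushed in 3 to 9 mm, and is held still (under 10 mm/s) for 1.5 s (x of pen_point in the frame of chip_top between -0.009 and 0.009 m and y of pen_point in the frame of chip_top between -0.009 and 0.009 m and z of pen_point in the frame of chip_top between -0.003 and 0.003 m and angle between the z axis of pen and the z axis of chip_top, either way round below 0.26 rad and value of joint pen_tip between 0.003 and 0.009 m and linear speed of pen below 0.01 m/s and contact force between the fingers and pen above 2 N), for 1.5 s.
At the end, for the whole second after the job is handed in: The thermometer is home in its cradle (shoulder within 10 mm of its seat, leaning as the cradle does within 8 degrees), tip free, at rest, let go (distance between pen and cradle below 0.01 m and angle between the z axis of pen and the z axis of cradle, either way round below 0.14 rad and value of joint pen_tip below 0.002 m and linear speed of pen below 0.02 m/s); the robot touches nothing.
It fails at once if the tip is pushed in to the bottom of its spring (over 11 mm) (value of joint pen_tip above 0.011 m).
It fails at once if the thermometer presses on the module or stand with more than 14 N (contact force between pen and stand above 14 N).
It fails at once if the thermometer is banged or forced against its rest (contact forces over 60 N in all) (contact force between pen and rest above 60 N).
It fails at once if the thermometer is dropped (its shoulder comes below 30 mm above the bench) (height (world z) of pen below 0.03 m).
It fails at once if a bystander is moved by more than 15 mm (distance of any of spool, screwdriver, meter, breadboard, flux, parts_tray, mug from where it was at the start of the episode above 0.015 m).
It also fails if it takes over 58 s, if anything falls off the work surface, if the arm or the gripper's body presses on something with over 40 N, if the wrist force passes 120 N, or if a joint passes its speed limit or range.

## Working session

There is one attempt and no reset: what is moved stays moved. The work goes in short steps, Python scripts to look and compute and a shell command to move; the robot and the scene stay as the last step left them, time stands still between calls to the robot, and variables do not carry over. Pictures are saved under pics/ and viewed, at most 10 in all, crops included, and the job is handed in when it is done.

```bash
mkdir -p pics
cat > h.py <<'E'
import numpy as np,cv2
from cell import status,eyes,order
from scipy.spatial.transform import Rotation as Rn
def ray(c,u,v):
    K=np.array(c["intrinsics"]);k=c["k1"]
    d=np.array([(u-K[0,2])/K[0,0],(v-K[1,2])/K[1,1]]);s=d.copy()
    for _ in range(30): s=d/(1+k*(s@s))
    R=np.array(c["R"]);t=np.array(c["t"])
    w=R.T@np.array([s[0],s[1],1]);return -R.T@t,w/np.linalg.norm(w)
def plane(c,u,v,z):
    o,w=ray(c,u,v);return o+w*(z-o[2])/w[2]
def tri(*obs):
    A=np.zeros((3,3));b=np.zeros(3);L=[]
    for c,u,v in obs:
        o,w=ray(c,u,v);P=np.eye(3)-np.outer(w,w);A+=P;b+=P@o;L.append((P,o))
    x=np.linalg.solve(A,b);return x,[round(1e3*np.linalg.norm(P@(x-o)),1) for P,o in L]
def proj(c,X):
    p=np.array(c["R"])@X+np.array(c["t"]);s=p[:2]/p[2];s=s*(1+c["k1"]*(s@s));K=np.array(c["intrinsics"])
    return np.round([K[0,0]*s[0]+K[0,2],K[1,1]*s[1]+K[1,2]],1)
def delta(Rt,pt):
    "rotvec(tool, units) and shift(tool units) from current"
    o=status.get_obs();R=Rn.from_quat(o["ee_rot"]);
    rv=(R.inv()*Rn.from_matrix(Rt)).as_rotvec();d=R.inv().apply(np.array(pt)-o["tool_pos"])
    return rv/2,d/.1
E
cat > a.py <<'E'
from h import *
np.set_printoptions(precision=4,suppress=True)
for n in("scene","top"):
    im=eyes.snapshot(n)[:,:,::-1];cv2.imwrite(f"pics/{n}_raw.png",im)
    cv2.imwrite(f"pics/{n}0.png",cv2.resize(im,(800,600),interpolation=cv2.INTER_CUBIC))
    c=eyes.camera_model(n);print(n,ray(c,256,192),c["intrinsics"],c["k1"])
o=status.get_obs();print(o)
E
python3 a.py
```

```text
scene (array([1.1175, 0.1738, 1.1784]), array([-0.5027, -0.13  , -0.8546])) [[386.3303   0.     255.9767]
 [  0.     386.3303 197.0901]
 [  0.       0.       1.    ]] 0.01579458884163684
top (array([0.4748, 0.0031, 1.242 ]), array([ 0.0526, -0.0101, -0.9986])) [[379.1433   0.     254.9619]
 [  0.     379.1433 193.4758]
 [  0.       0.       1.    ]] -0.06290492273591594
{'t': 0.1, 'q': array([-1.0349,  0.3593,  0.0112, -0.0003, -1.2241, -0.2881]), 'dq': array([ 0.0002, -0.0015,  0.0019,  0.0011, -0.0001,  0.0001]), 'effort': array([ -0.0019, -58.4764,  29.4107,   6.9546,  -0.0032,  -0.    ]), 'tool_pos': array([ 0.1654, -0.654 ,  0.2305]), 'ee_rot': array([-0.1235,  0.9923,  0.0007, -0.0002]), 'wrist_force': array([ 0.28  , -0.1766, -0.5651]), 'moment': array([ 0.0335,  0.0039, -0.0224]), 'finger_force': 0.0, 'grip_width': 0.0851925009162821}
```

View pics/scene0.png

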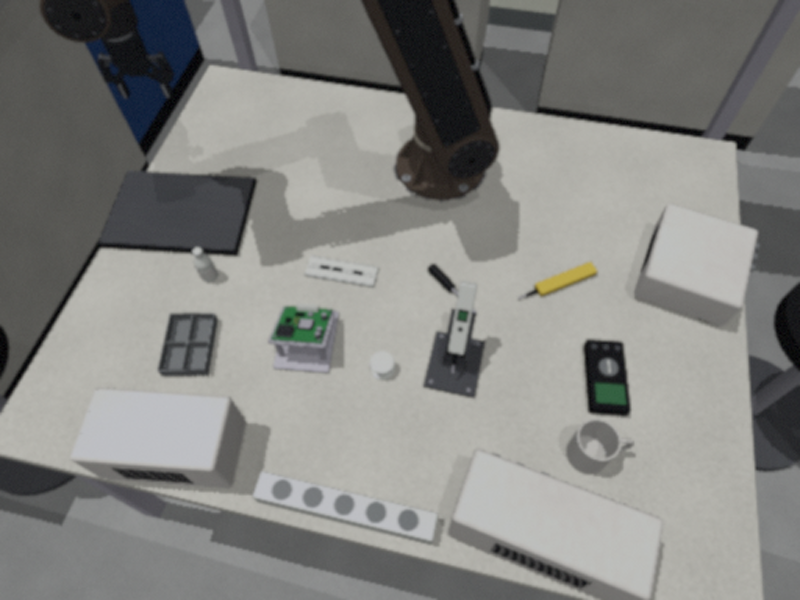

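View pics/top0.png

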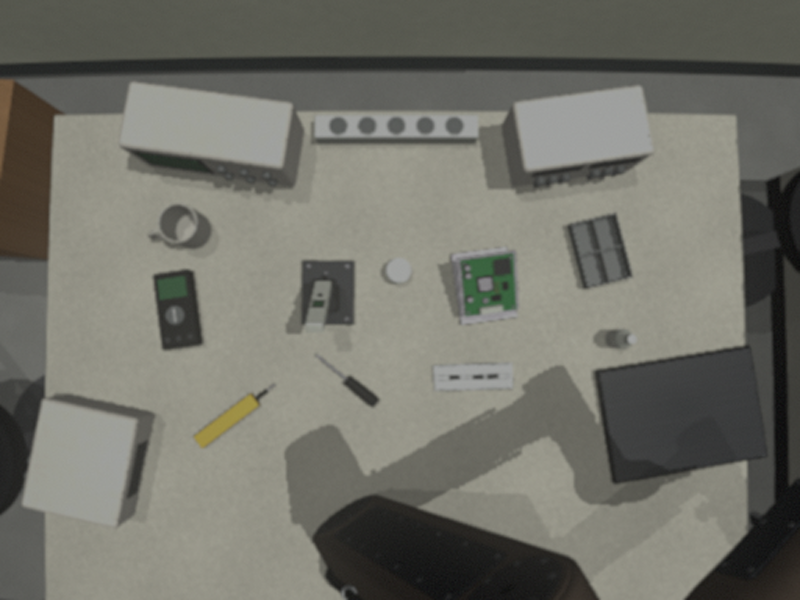

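The white pen sits in its dark rest at top (318,305) and scene (461,318). The yellow look-alike at top (228,420) and scene (565,278) is lying flat and is the wrong colour. The board is at top (485,285), and its chip candidate is the grey square at (485,284). I'll enlarge both areas to confirm.

Run:
```python
import cv2,numpy as np
t=cv2.imread("pics/top_raw.png");s=cv2.imread("pics/scene_raw.png")
def cr(im,x,y,w,h,k):
    c=cv2.resize(im[y:y+h,x:x+w],None,fx=k,fy=k,interpolation=cv2.INTER_CUBIC)
    return c
# all 50x37 at 8x =400x296
a=np.hstack([cr(t,285,154,50,37+15-15,8)*1,cr(t,185,163,50,37,8)])
a=np.hstack([cr(t,286,156,50,54,7)[:,:350],cr(t,185,163,50,54,7)])
b=np.hstack([cr(s,170,190,50,54,7),cr(s,270,178,50,80,7)[:378]])
cv2.imwrite("pics/c1.png",cv2.resize(np.vstack([a,b[:, :700]]),None,fx=.79,fy=.79,interpolation=cv2.INTER_AREA))
```

```text
(no output)
```

View pics/c1.png

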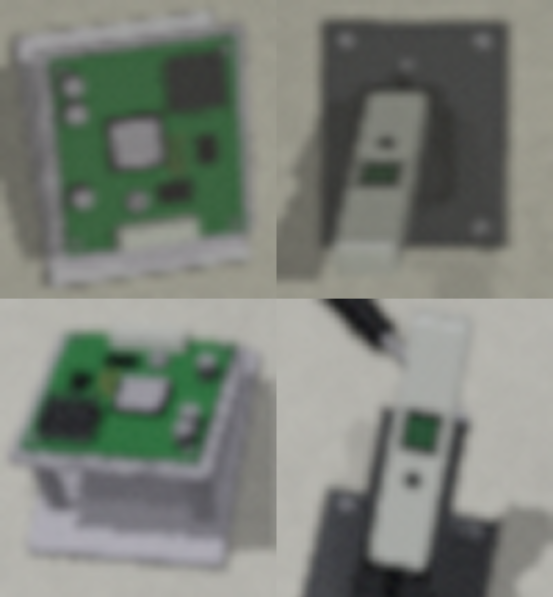

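The crop confirms two things. The chip is the bare-metal square at top px ≈(310.2,181.5) and scene px ≈(195.3,206.8), next to the black heat sink, round capacitors and a small can. The white pen is in its rest.

Run:
```python
from h import *
np.set_printoptions(precision=4,suppress=True)
T=eyes.camera_model("top");S=eyes.camera_model("scene");f=7*.79
t1=lambda x,y:(T,(x+.5)/f-.5+286,(y+.5)/f-.5+156)
t2=lambda x,y:(T,(x-276.5+.5)/f-.5+185,(y+.5)/f-.5+163)
s1=lambda x,y:(S,(x+.5)/f-.5+170,(y-298.6+.5)/f-.5+190)
s2=lambda x,y:(S,(x-276.5+.5)/f-.5+270,(y-298.6+.5)/f-.5+178)
print("chip",tri(t1(136,143),s1(142,394)))
for n,a,b in[("FL",(62,252),(240,350)),("RL",(245,235),(70,335)),("topL",(50,52),(193,462)),("topR",(238,36),(25,452))]:
    print(n,tri(t1(*a),s1(*b)))
for n,a,b in[("lowend",(402,92),(400,568)),("display",(380,174),(421,433)),("button",(386,142),(411,480)),("topend",(368,243),(444,320))]:
    print(n,tri(t2(*a),s2(*b)))
for p in[(322,22),(508,22),(322,246),(508,246)]: print(plane(*t2(*p),.012))
for p,z in[((52,282),.01),((245,255),.01)]:print(plane(*t1(*p),z))
```

```text
chip (array([ 0.5681, -0.1756,  0.0753]), [np.float64(0.8), np.float64(0.8)])
FL (array([ 0.5082, -0.1372,  0.0414]), [np.float64(1.2), np.float64(1.2)])
RL (array([ 0.518 , -0.2447,  0.0354]), [np.float64(0.5), np.float64(0.5)])
topL (array([ 0.6164, -0.1254,  0.1005]), [np.float64(0.4), np.float64(0.4)])
topR (array([ 0.626 , -0.2288,  0.0871]), [np.float64(3.5), np.float64(3.5)])
lowend (array([0.5743, 0.1433, 0.0878]), [np.float64(3.3), np.float64(3.3)])
display (array([0.5261, 0.1436, 0.16  ]), [np.float64(0.8), np.float64(0.8)])
button (array([0.5441, 0.1431, 0.1381]), [np.float64(0.6), np.float64(0.6)])
topend (array([0.4893, 0.1434, 0.2182]), [np.float64(2.3), np.float64(2.3)])
[0.6232 0.1965 0.012 ]
[0.6228 0.0867 0.012 ]
[0.4911 0.1959 0.012 ]
[0.4909 0.0867 0.012 ]
[ 0.4917 -0.136   0.01  ]
[ 0.5072 -0.2503  0.01  ]
```

Everything is consistent. The pen origin comes out at about (0.567,0.143,0.085), and the lean and rest size match what was given. The chip is at (0.568,-0.176,0.075) with module yaw of about 5–6°. On the way to the pen I'll look at the chip with the wrist camera.

```bash
cat >> h.py <<'E'
np.set_printoptions(precision=4,suppress=True)
def Rz_y(z,y):
    z=np.array(z)/np.linalg.norm(z);y=np.array(y)-z*(z@np.array(y));y/=np.linalg.norm(y)
    return np.c_[np.cross(y,z),y,z]
def modR(yaw):
    s,c=np.sin(yaw),np.cos(yaw);a=np.radians(24)
    n=np.array([-np.sin(a)*c,-np.sin(a)*s,np.cos(a)]);return Rz_y(-n,[-s,c,0]),n
penR=Rz_y([.5736,0,-.8192],[0,1,0])
def go(Rt,pt):
    "turn first, then shift in the turned frame"
    o=status.get_obs();rv,_=delta(Rt,pt);d=np.array(Rt).T@(np.array(pt)-o["tool_pos"])/.1
    print("turn",rv,"rows>=",np.linalg.norm(rv)*2/.187,"then shift",d,"rows>=",np.linalg.norm(d)*.1/.0625, "t",o["t"],"f",o["wrist_force"],"w",o["grip_width"])
E
python3 - <<'E'
from h import *
R,n=modR(np.radians(6));go(R,np.array([.568,-.176,.075])+.17*n)
E
```

```text
turn [ 0.0157 -0.2092  0.0703] rows>= 2.366362103845028 then shift [-3.4816  4.3326  1.5518] rows>= 9.233125703992709 t 0.1 f [ 0.28   -0.1766 -0.5651] w 0.0851925009162821
```

```bash
python3 -m creep '[[0.005,-0.07,0.0235,0,0,0,0],[0.005,-0.07,0.0235,0,0,0,0],[0.005,-0.07,0.0235,0,0,0,0],[0,0,0,-0.29,0.361,0.129,0],[0,0,0,-0.29,0.361,0.129,0]]'; python3 -m creep '[[0,0,0,-0.29,0.361,0.129,0],[0,0,0,-0.29,0.361,0.129,0],[0,0,0,-0.29,0.361,0.129,0],[0,0,0,-0.29,0.361,0.129,0],[0,0,0,-0.29,0.361,0.129,0]]'; python3 -m creep '[[0,0,0,-0.29,0.361,0.129,0],[0,0,0,-0.29,0.361,0.129,0],[0,0,0,-0.29,0.361,0.129,0],[0,0,0,0,0,0,0]]'
python3 - <<'E'
from h import *
R,n=modR(np.radians(6));go(R,np.array([.568,-.176,.075])+.17*n)
E
```

```text
t: 0.72
tool_pos: [0.2199, -0.5756, 0.2302]
ee_rot: [-0.049, 0.977, 0.011, 0.208]
wrist_force: [1.9, -0.1, 0.9]
grip_width: 0.0854
finger_force: 0.0
t: 1.35
tool_pos: [0.3606, -0.3784, 0.2317]
ee_rot: [-0.051, 0.977, 0.011, 0.209]
wrist_force: [0.7, 0.0, 1.0]
grip_width: 0.0855
finger_force: 0.0
t: 1.85
tool_pos: [0.4446, -0.259, 0.2319]
ee_rot: [-0.054, 0.976, 0.012, 0.209]
wrist_force: [0.4, -0.2, -0.4]
grip_width: 0.0852
finger_force: 0.0
turn [0.0012 0.001  0.0024] rows>= 0.030522307028356534 then shift [-0.5625  0.6968  0.2681] rows>= 1.4955591213207182 t 1.85 f [ 0.4399 -0.2347 -0.4249] w 0.08523090233214987
```

```bash
python3 -m creep '[[0,0,0,-0.28,0.35,0.134,0],[0,0,0,-0.28,0.35,0.134,0],[0,0,0,0,0,0,0],[0,0,0,0,0,0,0]]'
python3 - <<'E'
from h import *
import json
c=eyes.camera_model("wrist");im=eyes.snapshot("wrist")[:,:,::-1]
cv2.imwrite("pics/w1_raw.png",im);cv2.imwrite("pics/w1.png",cv2.resize(im,(800,600)))
json.dump({k:np.array(v).tolist() for k,v in c.items()},open("w1.json","w"))
print(ray(c,256,192),status.get_obs()["tool_pos"],proj(c,np.array([.568,-.176,.075])))
E
```

```text
t: 2.35
tool_pos: [0.4974, -0.1864, 0.2301]
ee_rot: [-0.051, 0.977, 0.011, 0.208]
wrist_force: [0.5, 0.1, -0.3]
grip_width: 0.0854
finger_force: 0.0
(array([ 0.3703, -0.2004,  0.3274]), array([ 0.6453,  0.061 , -0.7615])) [ 0.4973 -0.1868  0.2302] [261.3 181. ]
```

View pics/w1.png

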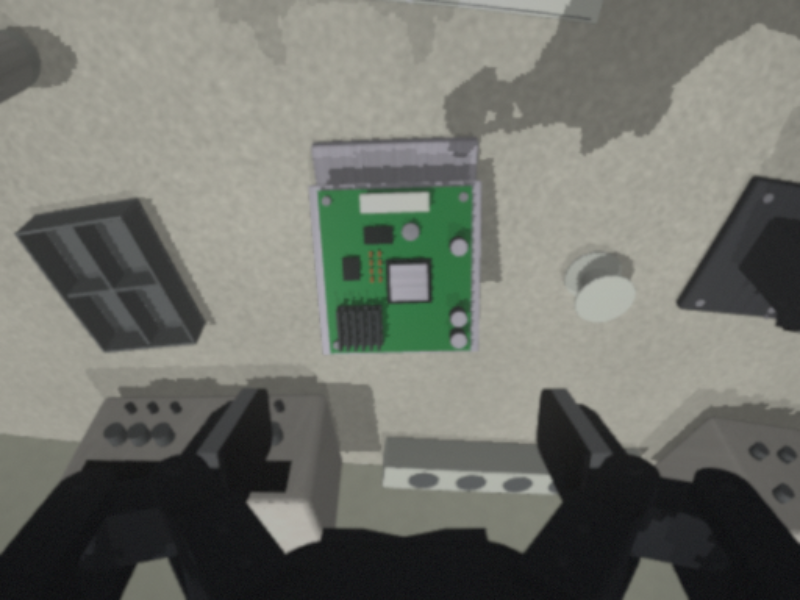

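The wrist view shows the chip at (408,283) in the 800 px picture, i.e. raw (261.1,181.1). The three-view prediction was (261.3,181.0), so the chip position holds and the yaw of about 6° looks right. Next, the pen.

Run:
```python
from h import *
g=np.array([.5667,.143,.085])+.118*np.array([-.5736,0,.8192]);tcp=g+.019*penR[:,2];print(tcp)
go(penR,tcp-.11*penR[:,2])
```

```text
[0.5099 0.143  0.1661]
turn [ 0.0257 -0.0953  0.0452] rows>= 1.1609412061170252 then shift [ 0.2649  3.298  -0.5026] rows>= 5.354583348485722 t 2.4 f [-0.8141 -0.9691 -0.4732] w 0.08549315238388511
```

```bash
python3 -m creep '[[0.0129,-0.0477,0.0226,0,0,0,0],[0.0129,-0.0477,0.0226,0,0,0,0],[0,0,0,0.038,0.471,-0.072,0],[0,0,0,0.038,0.471,-0.072,0],[0,0,0,0.038,0.471,-0.072,0]]'; python3 -m creep '[[0,0,0,0.038,0.471,-0.072,0],[0,0,0,0.038,0.471,-0.072,0],[0,0,0,0.038,0.471,-0.072,0],[0,0,0,0.038,0.471,-0.072,0],[0,0,0,0,0,0,0]]';python3 -m creep '[[0,0,0,0,0,0,0]]'
python3 - <<'E'
from h import *
import json
g=np.array([.5667,.143,.085])+.118*np.array([-.5736,0,.8192]);tcp=g+.019*penR[:,2]
go(penR,tcp-.11*penR[:,2])
c=eyes.camera_model("wrist");im=eyes.snapshot("wrist")[:,:,::-1]
cv2.imwrite("pics/w2_raw.png",im);cv2.imwrite("pics/w2.png",cv2.resize(im,(800,600)))
json.dump({k:np.array(v).tolist() for k,v in c.items()},open("w2.json","w"))
O=np.array([.5667,.143,.085]);z=-penR[:,2];x=-penR[:,0];y=penR[:,1]
for a in[(.01,.016,.15),(.01,-.016,.15),(-.01,.016,.15),(-.01,-.016,.15),(-.01,.016,.085),(-.01,-.016,.085)]:
    print(a,proj(c,O+a[0]*x+a[1]*y+a[2]*z)*1.5625)
for p in[(.6232,.1965,.012),(.6228,.0867,.012)]:print(proj(c,np.array(p))*1.5625)
E
```

```text
t: 3.02
tool_pos: [0.4818, -0.0761, 0.2454]
ee_rot: [0.003, 0.955, -0.001, 0.296]
wrist_force: [-41.4, -10.4, -60.5]
grip_width: 0.0853
finger_force: 0.0
t: 3.65
tool_pos: [0.4607, 0.1121, 0.2762]
ee_rot: [-0.004, 0.958, 0.004, 0.286]
wrist_force: [0.0, -0.3, -0.2]
grip_width: 0.0853
finger_force: 0.0
t: 3.78
tool_pos: [0.4605, 0.1089, 0.2749]
ee_rot: [0.0, 0.958, 0.003, 0.285]
wrist_force: [0.2, -0.1, -0.6]
grip_width: 0.0854
finger_force: 0.0
turn [ 0.003  -0.0161 -0.001 ] rows>= 0.17598685780563805 then shift [0.2199 0.3414 0.0748] rows>= 0.6605923565010449 t 3.775 f [ 0.1904 -0.0775 -0.5932] w 0.08541965091979517
(0.01, 0.016, 0.15) [509.2187 312.5   ]
(0.01, -0.016, 0.15) [442.1875 312.8125]
(-0.01, 0.016, 0.15) [511.7188 271.25  ]
(-0.01, -0.016, 0.15) [442.9688 271.25  ]
(-0.01, 0.016, 0.085) [486.5625 250.625 ]
(-0.01, -0.016, 0.085) [433.2812 250.625 ]
[491.4062 238.5937]
[379.375  238.4375]
```

View pics/w2.png

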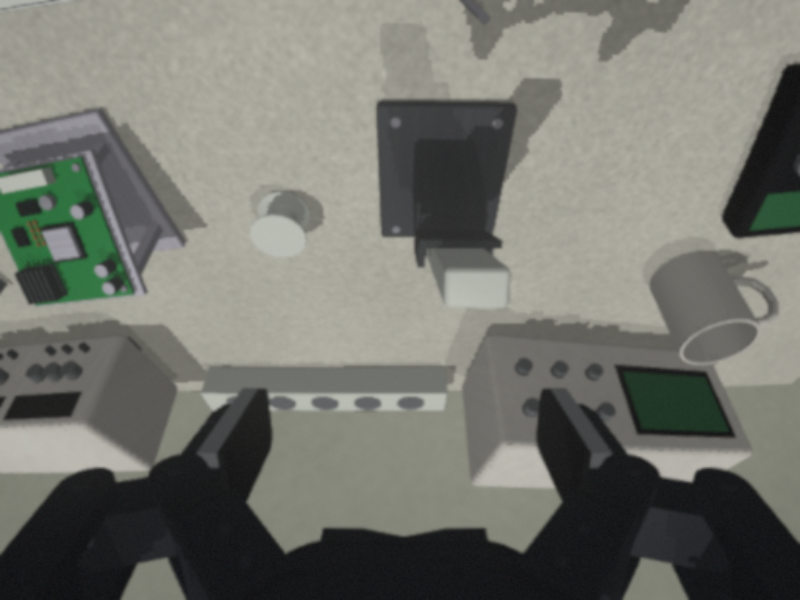

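The pen's top face appears at x 443–508, y 268–308, against a predicted 442–510, 271–312. That agrees to about 1.5 mm. I'll finish aligning and check that the spool hasn't moved after the force transient.

```bash
python3 -m creep '[[0.003,-0.016,-0.001,0,0,0,0],[0,0,0,0.11,0.17,0.04,0],[0,0,0,0.11,0.17,0.04,0],[0,0,0,0,0,0,0],[0,0,0,0,0,0,0]]'
python3 - <<'E'
from h import *
import json
g=np.array([.5662,.143,.085])+.118*np.array([-.5736,0,.8192]);tcp=g+.019*penR[:,2]
go(penR,tcp); print(status.get_obs()["q"])
c=json.load(open("w2.json"));T=eyes.camera_model("top")
print("spool",plane(c,278/1.5625,237/1.5625,.036),plane(T,398/1.5625,270/1.5625,.036))
E
```

```text
t: 4.45
tool_pos: [0.46, 0.1259, 0.2724]
ee_rot: [-0.014, 0.959, 0.007, 0.283]
wrist_force: [-0.2, 0.1, 0.2]
grip_width: 0.0856
finger_force: 0.0
turn [ 0.0106 -0.0188  0.011 ] rows>= 0.25870064081378186 then shift [0.2052 0.171  1.1539] rows>= 1.8951189052731239 t 4.45 f [-0.2413  0.1392  0.2368] w 0.08562657807297501
[ 0.9488 -0.3399 -0.9973  0.7482 -0.6813 -3.0299]
spool [ 0.5988 -0.0037  0.036 ] [ 0.5997 -0.0052  0.036 ]
```

The arm is sitting against its elbow-fold limit (q3≈-1.0) because my retreat point was too close in. The spool hasn't moved. I'll approach from straight above the grip point instead, which is farther out.

Run:
```python
from h import *
go(penR,[.51,.143,.25])
```

```text
turn [ 0.0106 -0.0188  0.011 ] rows>= 0.25870064081378186 then shift [-0.2808  0.171   0.4701] rows>= 0.9178010433213011 t 4.45 f [-0.2413  0.1392  0.2368] w 0.08562657807297501
```

```bash
python3 -m creep '[[0,0,0,-0.14,0.085,0.235,0],[0,0,0,-0.14,0.085,0.235,0],[0.01,-0.019,0.011,0,0,0,0],[0,0,0,0,0,0,0]]'
python3 - <<'E'
from h import *
go(penR,[.51,.143,.25]);o=status.get_obs();print(o["q"],o["tool_pos"])
E
```

```text
t: 4.95
tool_pos: [0.5141, 0.1339, 0.2622]
ee_rot: [-0.007, 0.958, 0.004, 0.288]
wrist_force: [0.4, -0.1, -0.4]
grip_width: 0.0852
finger_force: 0.0
turn [ 0.0062 -0.0136  0.005 ] rows>= 0.16823590231205923 then shift [0.1036 0.0908 0.0765] rows>= 0.25219110564207764 t 4.95 f [ 0.4405 -0.1378 -0.4182] w 0.08521883040186665
[ 0.7845 -0.212  -0.9684  0.8517 -0.5304 -3.0299] [0.5141 0.1339 0.2622]
```

The last joint is at its limit (-3.03). A half turn of the tool gives the same grasp and frees it, so I'll rise a little and turn.

```bash
python3 -m creep '[[0,0,0,-0.23,0,-0.33,0],[0,0,-0.0873,0,0,0,0],[0,0,-0.0873,0,0,0,0],[0,0,-0.0873,0,0,0,0],[0,0,-0.0873,0,0,0,0]]'
python3 - <<'E'
from h import *
o=status.get_obs();print(o["q"],o["tool_pos"],Rn.from_quat(o["ee_rot"]).as_matrix())
E
```

```text
t: 5.58
tool_pos: [0.5144, 0.1344, 0.3026]
ee_rot: [-0.337, 0.896, -0.094, 0.272]
wrist_force: [0.2, 0.0, 0.5]
grip_width: 0.0853
finger_force: 0.0
[ 0.8413 -0.2494 -0.8727  0.7212 -0.6534 -2.2114] [0.5144 0.1344 0.3026] [[-0.6246 -0.5532  0.5513]
 [-0.6558  0.7548  0.0144]
 [-0.4241 -0.3525 -0.8342]]
```

```bash
R='[0,0,-0.0873,0,0,0,0]'; python3 -m creep '[[0,0,-0.0873,0,0,0,0],[0,0,-0.0873,0,0,0,0],[0,0,-0.0873,0,0,0,0],[0,0,-0.0873,0,0,0,0],[0,0,-0.0873,0,0,0,0]]' >/dev/null; python3 -m creep '[[0,0,-0.0873,0,0,0,0],[0,0,-0.0873,0,0,0,0],[0,0,-0.0873,0,0,0,0],[0,0,-0.0873,0,0,0,0],[0,0,-0.0873,0,0,0,0]]' >/dev/null; python3 -m creep '[[0,0,-0.0873,0,0,0,0],[0,0,-0.0873,0,0,0,0],[0,0,-0.0873,0,0,0,0],[0,0,-0.0873,0,0,0,0],[0,0,0,0,0,0,0]]'
cat >> h.py <<'E'
penF=Rz_y([.5736,0,-.8192],[0,-1,0])
E
python3 - <<'E'
from h import *
o=status.get_obs();print(o["q"])
go(penF,[.51,.143,.25])
E
```

```text
t: 7.45
tool_pos: [0.5145, 0.1344, 0.3025]
ee_rot: [0.958, 0.007, 0.288, -0.005]
wrist_force: [0.1, 0.6, -0.6]
grip_width: 0.0855
finger_force: 0.0
[ 0.841  -0.2489 -0.8726  0.7213 -0.6533  0.2261]
turn [-0.0071  0.0135  0.0055] rows>= 0.17325656740117606 then shift [-0.338  -0.0863  0.404 ] rows>= 0.854043258450842 t 7.45 f [ 0.1281  0.5549 -0.5725] w 0.08547563255922773
```

```bash
python3 -m creep '[[-0.007,0.0135,0.0055,0,0,0,0],[0,0,0,-0.169,-0.043,0.202,0],[0,0,0,-0.169,-0.043,0.202,0],[0,0,0,0,0,0,0],[0,0,0,0,0,0,0]]'
python3 - <<'E'
from h import *
o=status.get_obs();print(o["q"])
go(penF,[.51,.143,.25])
go(penF,[.5095,.143,.166])
E
```

```text
t: 8.07
tool_pos: [0.5115, 0.1428, 0.2526]
ee_rot: [0.955, -0.001, 0.298, 0.001]
wrist_force: [-0.1, 0.4, -0.5]
grip_width: 0.0855
finger_force: 0.0
[ 0.7755 -0.1997 -1.0164  0.9805 -0.5025 -0.0272]
turn [ 0.0013  0.0028 -0.0003] rows>= 0.03290810601657615 then shift [-0.0274 -0.0022  0.0128] rows>= 0.048614868097981864 t 8.075 f [-0.1487  0.4474 -0.5094] w 0.08551809783099722
turn [ 0.0013  0.0028 -0.0003] rows>= 0.03290810601657615 then shift [-0.5133 -0.0022  0.6981] rows>= 1.3864022795378608 t 8.075 f [-0.1487  0.4474 -0.5094] w 0.08551809783099722
```

The elbow-fold limit would be passed with the tool leaning the full 35°. The case's gripped sides are flat, so I can grip with the same closing line and the tool leaning only 15°. That puts the wrist farther out and keeps clear of both cradle and palm.

```bash
cat >> h.py <<'E'
def lean(deg,s=-1): a=np.radians(deg);return Rz_y([np.sin(a),0,-np.cos(a)],[0,s,0])
G15=lean(15);GT=np.array([.504,.143,.1605])
E
python3 - <<'E'
from h import *
go(G15,GT+[0,0,.08])
E
```

```text
turn [ 0.0012 -0.1717 -0.0006] rows>= 1.8369143116823177 then shift [-0.1039 -0.0022  0.0977] rows>= 0.22825883488298754 t 8.075 f [-0.1487  0.4474 -0.5094] w 0.08551809783099722
```

```bash
python3 -m creep '[[0,-0.0573,0,0,0,0,0],[0,-0.0573,0,0,0,0,0],[0,-0.0573,0,0,0,0,0],[0,0,0,-0.104,-0.002,0.098,0],[0,0,0,0,0,0,0]]'
python3 - <<'E'
from h import *
o=status.get_obs();print(o["q"])
go(G15,GT)
E
```

```text
t: 8.7
tool_pos: [0.5064, 0.14, 0.2408]
ee_rot: [0.99, -0.002, 0.144, 0.004]
wrist_force: [-0.4, -1.3, -0.5]
grip_width: 0.0856
finger_force: 0.0
[ 0.7909 -0.0636 -0.6235  0.2849 -0.8317  0.6014]
turn [ 0.004  -0.0132 -0.0019] rows>= 0.1488459190337909 then shift [-0.2311 -0.03    0.7689] rows>= 1.2855303841696957 t 8.7 f [-0.3569 -1.2768 -0.4904] w 0.08555140157981875
```

Joints are comfortable now. Descending around the case.

```bash
python3 -m creep '[[0.004,-0.013,-0.002,0,0,0,0],[0,0,0,-0.077,-0.01,0.256,0],[0,0,0,-0.077,-0.01,0.256,0],[0,0,0,-0.077,-0.01,0.256,0],[0,0,0,0,0,0,0]]'
python3 - <<'E'
from h import *
o=status.get_obs();print(o["q"])
go(G15,GT)
im=eyes.snapshot("wrist")[:,:,::-1]
s=eyes.snapshot("scene")[:,:,::-1];t=eyes.snapshot("top")[:,:,::-1]
a=cv2.resize(im,(400,300));b=cv2.resize(s[150:255,250:390],(400,300));c=cv2.resize(t[135:240,140:280],(400,300))
d=cv2.resize(im[100:250,180:380],(400,300))
cv2.imwrite("pics/g.png",np.vstack([np.hstack([a,b]),np.hstack([d,c])]))
E
```

```text
t: 9.32
tool_pos: [0.5037, 0.1423, 0.1603]
ee_rot: [0.991, 0.001, 0.13, 0.001]
wrist_force: [0.2, -0.1, -0.0]
grip_width: 0.0853
finger_force: 0.0
[ 0.7745  0.0274 -0.7381  0.3087 -0.6407  0.5647]
turn [0.0008 0.0004 0.0008] rows>= 0.013013506873915564 then shift [ 0.0034 -0.0065 -0.0012] rows>= 0.011899531097468372 t 9.325 f [ 0.2028 -0.1463 -0.0497] w 0.0853150174953456
```

View pics/g.png

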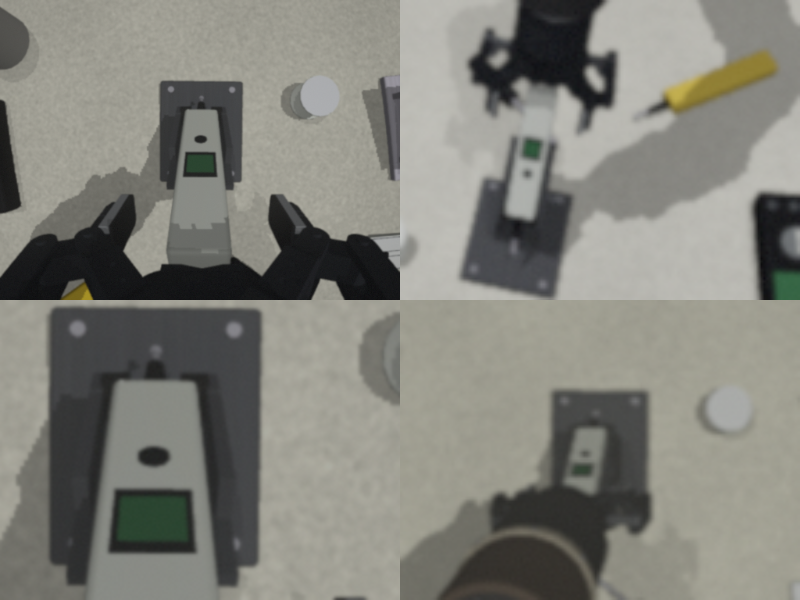

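The wrist view (top left) shows the case at x 166–232, centred between the pads (134 and 270), and the white pen is the one being gripped. Closing.

```bash
python3 -m creep '[[0,0,0,0,0,0,1],[0,0,0,0,0,0,1],[0,0,0,0,0,0,1],[0,0,0,0,0,0,1],[0,0,0,0,0,0,1]]' 60;  python3 -m creep '[[0,0,0,0,0,0,1],[0,0,0,0,0,0,1],[0,0,0,0,0,0,1]]'
```

```text
t: 10.1
tool_pos: [0.5059, 0.144, 0.1627]
ee_rot: [0.991, 0.0, 0.132, -0.001]
wrist_force: [-3.4, -0.1, 5.6]
grip_width: 0.0313
finger_force: 59.1
t: 10.48
tool_pos: [0.5059, 0.144, 0.1627]
ee_rot: [0.991, 0.0, 0.132, -0.001]
wrist_force: [-3.7, -1.5, 5.2]
grip_width: 0.031
finger_force: 59.1
```

Gripped: width is 31 mm and force 59 N. Next I'll save the home pose and work out the lift along the pen axis.

```bash
python3 - <<'E'
from h import *
import json
o=status.get_obs();json.dump({k:np.array(o[k]).tolist() for k in("tool_pos","ee_rot")},open("home.json","w"))
R=Rn.from_quat(o["ee_rot"]).as_matrix();print(R.T@np.array([-.5736,0,.8192]),R.T@[0,0,1.])
E
python3 -m creep '[[0,0,0,-0.03,0,-0.075,1],[0,0,0,-0.04,0,-0.11,1],[0,0,0,0,0,0,1]]'
```

```text
[-0.3395 -0.0015 -0.9407] [ 0.2614 -0.0013 -0.9652]
t: 10.85
tool_pos: [0.4941, 0.1444, 0.1793]
ee_rot: [0.991, 0.001, 0.132, -0.001]
wrist_force: [1.3, 0.0, 1.5]
grip_width: 0.0318
finger_force: 59.8
```

```bash
python3 -m creep '[[0,0,0,-0.07,0,-0.19,1],[0,0,0,-0.07,0,-0.19,1],[0,0,0,-0.05,0,-0.14,1],[0,0,0,0,0,0,1]]'
python3 - <<'E'
from h import *
o=status.get_obs();print(o["q"],o["wrist_force"])
im=eyes.snapshot("wrist")[:,:,::-1]
s=eyes.snapshot("scene")[:,:,::-1]
cv2.imwrite("pics/l.png",np.hstack([cv2.resize(im,(400,300)),cv2.resize(s[150:255,250:390],(400,300))]))
E
```

```text
t: 11.35
tool_pos: [0.462, 0.1442, 0.2239]
ee_rot: [0.991, 0.001, 0.132, -0.001]
wrist_force: [0.9, -0.1, 0.1]
grip_width: 0.0312
finger_force: 60.2
[ 0.866  -0.1173 -0.6994  0.2706 -0.831   0.5387] [ 0.9197 -0.078   0.1332]
```

View pics/l.png

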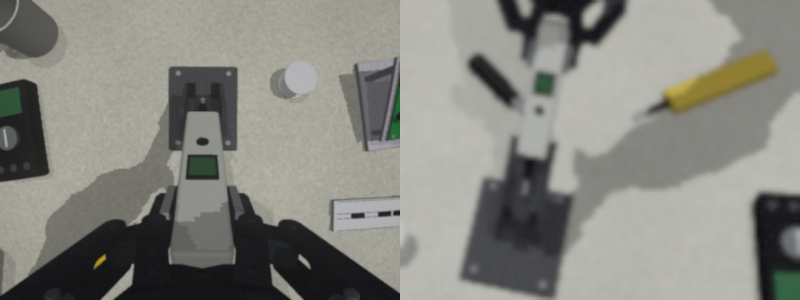

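The pen is held straight and clear of the cradle, with its nose at about (203,100) in the left half. Next: the pen-in-tool transform and the press poses.

```bash
cat >> h.py <<'E'
import json
def pen_in_tool():
    h=json.load(open("home.json"));Rh=Rn.from_quat(h["ee_rot"]).as_matrix()
    P=np.c_[-penR[:,0],penR[:,1],-penR[:,2]]
    return Rh.T@P,Rh.T@(np.array([.5664,.1435,.085])-h["tool_pos"])
def press(gap,yaw=6,chip=(.5681,-.1756,.0753)):
    "tool pose with tip end at gap above chip, along normal"
    Rm,n=modR(np.radians(yaw));P=np.c_[-Rm[:,0],Rm[:,1],-Rm[:,2]]
    Rp,pp=pen_in_tool();Rt=P@Rp.T
    return Rt,np.array(chip)+(.05+gap)*n-Rt@pp
def pen_now():
    o=status.get_obs();R=Rn.from_quat(o["ee_rot"]).as_matrix();Rp,pp=pen_in_tool();return R@Rp,o["tool_pos"]+R@pp
E
python3 - <<'E'
from h import *
c=eyes.camera_model("wrist");R,O=pen_now();print(O,R[:,2])
for a in[(.01,-.016,0),(.01,.016,0),(0,0,-.05),(.01,.016,.15),(.01,-.016,.15)]:print(a,proj(c,O+R@np.array(a))*400/512)
Rt,p=press(.06);print(Rt,p);go(Rt,p+[0,0,.03])
o=status.get_obs();Rc=Rn.from_quat(o["ee_rot"]).as_matrix();print("shift first",Rc.T@(p+[0,0,.03]-o["tool_pos"])*10, Rc.T@[0,0,.5])
E
```

```text
[0.523  0.1438 0.1456] [-0.5736 -0.0008  0.8192]
(0.01, -0.016, 0) [218.0469 110.7813]
(0.01, 0.016, 0) [185.3906 110.7813]
(0, 0, -0.05) [201.7969  99.2969]
(0.01, 0.016, 0.15) [166.7969 257.1875]
(0.01, -0.016, 0.15) [235.3125 257.3438]
[[ 0.9919  0.105   0.0719]
 [ 0.1046 -0.9945  0.009 ]
 [ 0.0724 -0.0014 -0.9974]] [ 0.4792 -0.1845  0.2636]
turn [ 0.0085 -0.096  -0.0512] rows>= 1.1671916573907843 then shift [-0.1267  3.2853 -0.7184] rows>= 5.384492383139981 t 11.45 f [ 1.1899 -0.5987  1.3361] w 0.03129364959102313
shift first [ 0.3422  3.2858 -0.6414] [ 0.1307 -0.0009 -0.4826]
```

The predicted case end (185–218, 111) matches the seen one (189–218, 112). Moving over the chip.

```bash
python3 -m creep '[[0,0,0,0.13,0,-0.48,1],[0,0,0,0.0235,0.2,-0.0177,1],[0,0,0,0.0235,0.365,-0.0177,1],[0,0,0,0.0235,0.365,-0.0177,1],[0,0,0,0.0235,0.365,-0.0177,1]]'; python3 -m creep '[[0,0,0,0.0235,0.365,-0.0177,1],[0,0,0,0.0235,0.365,-0.0177,1],[0,0,0,0.0235,0.365,-0.0177,1],[0,0,0,0.0235,0.365,-0.0177,1],[0,0,0,0.0235,0.3,-0.0177,1]]'; python3 -m creep '[[0.004,-0.048,-0.0256,0,0,0,1],[0.004,-0.048,-0.0256,0,0,0,1],[0,0,0,0,0,0,1],[0,0,0,0,0,0,1]]'
python3 - <<'E'
from h import *
print(status.get_obs()["q"]);Rt,p=press(.04);go(Rt,p)
E
```

```text
t: 12.08
tool_pos: [0.4691, 0.0131, 0.2809]
ee_rot: [0.991, 0.0, 0.13, -0.0]
wrist_force: [0.1, 0.4, -1.2]
grip_width: 0.0313
finger_force: 60.4
t: 12.7
tool_pos: [0.4782, -0.1631, 0.292]
ee_rot: [0.991, -0.0, 0.13, -0.001]
wrist_force: [0.9, 0.9, -1.3]
grip_width: 0.0313
finger_force: 60.4
t: 13.2
tool_pos: [0.4785, -0.1616, 0.2922]
ee_rot: [0.998, 0.052, 0.035, -0.002]
wrist_force: [-0.1, 0.1, -0.8]
grip_width: 0.0311
finger_force: 60.4
[ 0.061  -0.0028 -0.2987 -0.0038 -1.2047  1.6144]
turn [ 0.0005  0.0011 -0.0009] rows>= 0.015419726200852036 then shift [0.0306 0.229  0.4719] rows>= 0.8406611084000304 t 13.2 f [-0.1454  0.1013 -0.8293] w 0.031146805641268416
```

Going to 40 mm above the chip, then I'll look with the cameras.

```bash
python3 -m creep '[[0,0.001,-0.001,0.01,0.115,0.157,1],[0,0,0,0.01,0.115,0.157,1],[0,0,0,0.01,0,0.157,1],[0,0,0,0,0,0,1],[0,0,0,0,0,0,1]]'
python3 - <<'E'
from h import *
Rt,p=press(.04);go(Rt,p)
c=eyes.camera_model("wrist");im=eyes.snapshot("wrist")[:,:,::-1]
S=eyes.camera_model("scene");s=eyes.snapshot("scene")[:,:,::-1]
R,O=pen_now();tip=O-.05*R[:,2]
print("tip w",proj(c,tip),"scene",proj(S,tip),"chip w",proj(c,np.array([.5681,-.1756,.0753])),proj(S,np.array([.5681,-.1756,.0753])))
u,v=[int(i) for i in proj(c,tip)];a=im[v-50:v+40,u-60:u+60]
u2,v2=[int(i) for i in proj(S,tip)];b=s[v2-30:v2+30,u2-40:u2+40]
print("crop origins",u-60,v-50,"x",400/120,u2-40,v2-30,"x5")
cv2.imwrite("pics/p.png",np.hstack([cv2.resize(a,(400,300),interpolation=2),cv2.resize(b,(400,300),interpolation=2)]))
E
```

```text
t: 13.82
tool_pos: [0.4879, -0.1838, 0.2471]
ee_rot: [0.998, 0.053, 0.037, -0.002]
wrist_force: [-0.5, -0.0, -0.8]
grip_width: 0.0314
finger_force: 60.4
turn [ 0.0008 -0.0009  0.0008] rows>= 0.014986109078017085 then shift [-0.0067 -0.0022  0.0174] rows>= 0.030099795671041454 t 13.825 f [-0.5217 -0.0368 -0.8241] w 0.03143577561770777
tip w [258.3 127. ] scene [194.1 196.8] chip w [258.  112.4] [195.  206.8]
crop origins 198 77 x 3.3333333333333335 154 166 x5
```

View pics/p.png

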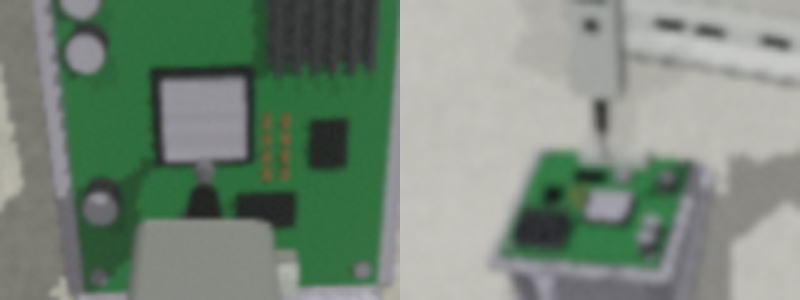

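The tip in the wrist crop is at (204,165), against a prediction of (201,167). The chip is at (204,117), against (200,118). The tip is in line with the chip's middle in both views. Descending along the normal.

Run:
```python
from h import *
Rt,p=press(.01);go(Rt,p)
Rm,n=modR(np.radians(6));print("per mm:",Rt.T@(-n)*.01)
```

```text
turn [ 0.0008 -0.0014  0.0009] rows>= 0.019364270653036975 then shift [ 0.0925 -0.001   0.3041] rows>= 0.50851387477736 t 13.925 f [-0.3475 -0.0211 -1.1386] w 0.031058471352211396
per mm: [0.0034 0.     0.0094]
```

```bash
python3 -m creep '[[0.0008,-0.001,0.0009,0.03,0,0.1,1],[0,0,0,0.03,0,0.1,1],[0,0,0,0.03,0,0.1,1],[0,0,0,0,0,0,1],[0,0,0,0,0,0,1]]'
cat > m.py <<'E'
from h import *
o=status.get_obs();Rm,n=modR(np.radians(6));R,O=pen_now();tip=O-.05*R[:,2]-np.array([.5681,-.1756,.0753])
print("free tip in chip frame mm",1e3*np.array([-Rm[:,0]@tip,Rm[:,1]@tip,n@tip]),"angle",np.degrees(np.arccos(R[:,2]@n)),"f along n",o["wrist_force"]@n,o["wrist_force"],"t",o["t"])
E
python3 m.py
```

```text
t: 14.55
tool_pos: [0.4989, -0.1826, 0.2176]
ee_rot: [0.998, 0.052, 0.036, -0.003]
wrist_force: [-0.8, 0.2, -1.4]
grip_width: 0.0312
finger_force: 60.4
free tip in chip frame mm [-0.7873 -0.211   9.9517] angle 0.042894634212124465 f along n -0.9970422702015358 [-0.7628  0.1545 -1.422 ] t 14.55
```

```bash
python3 -m creep '[[0,0,0,0.012,0,0.028,1],[0,0,0,0.01,0,0.028,1],[0,0,0,0.007,0,0.019,1],[0,0,0,0,0,0,1],[0,0,0,0,0,0,1]]'; python3 m.py;  python3 -m creep '[[0,0,0,0.007,0,0.019,1],[0,0,0,0.003,0,0.009,1],[0,0,0,0,0,0,1],[0,0,0,0,0,0,1]]'; python3 m.py
```

```text
t: 15.18
tool_pos: [0.5022, -0.1822, 0.2104]
ee_rot: [0.998, 0.052, 0.036, -0.003]
wrist_force: [-0.2, -0.5, -0.7]
grip_width: 0.0311
finger_force: 60.5
free tip in chip frame mm [-0.5633 -0.1463  2.0848] angle 0.02203989736833791 f along n -0.5351686535369353 [-0.2251 -0.4719 -0.7074] t 15.175
t: 15.68
tool_pos: [0.5034, -0.1821, 0.2077]
ee_rot: [0.998, 0.052, 0.036, -0.003]
wrist_force: [-1.9, 1.2, 2.5]
grip_width: 0.0315
finger_force: 60.9
free tip in chip frame mm [-0.5507 -0.1944 -0.8945] angle 0.020975381226418035 f along n 2.9800427838550614 [-1.8852  1.1611  2.4814] t 15.675
```

```bash
python3 -m creep '[[0,0,0,0.004,0,0.011,1],[0,0,0,0,0,0,1],[0,0,0,0,0,0,1]]'; python3 m.py; python3 -m creep '[[0,0,0,0.003,0,0.009,1],[0,0,0,0,0,0,1],[0,0,0,0,0,0,1]]'; python3 m.py
```

```text
t: 16.05
tool_pos: [0.5039, -0.1821, 0.2067]
ee_rot: [0.998, 0.052, 0.036, -0.003]
wrist_force: [-2.0, -0.4, 3.8]
grip_width: 0.0315
finger_force: 60.9
free tip in chip frame mm [-0.5089 -0.2017 -2.0817] angle 0.01957405105017661 f along n 4.301012964451059 [-1.9611 -0.3673  3.8226] t 16.05
t: 16.42
tool_pos: [0.5043, -0.182, 0.2057]
ee_rot: [0.998, 0.052, 0.036, -0.003]
wrist_force: [-2.2, 0.6, 4.1]
grip_width: 0.031
finger_force: 61.0
free tip in chip frame mm [-0.5755 -0.1572 -3.073 ] angle 0.021078589123213094 f along n 4.5907424353356845 [-2.242   0.5529  4.0582] t 16.425
```

The net force is about 5.5 N, so the tip is roughly 5.5 mm in. Holding.

```bash
for i in 1 2 3 4; do python3 -m creep '[[0,0,0,0,0,0,1],[0,0,0,0,0,0,1],[0,0,0,0,0,0,1],[0,0,0,0,0,0,1],[0,0,0,0,0,0,1]]' >/dev/null; python3 m.py; done
```

```text
free tip in chip frame mm [-0.6132 -0.1641 -3.1144] angle 0.024961689241421607 f along n 4.541109505934818 [-1.9386  0.0261  4.1137] t 17.05
free tip in chip frame mm [-0.615  -0.1182 -3.1058] angle 0.02381830746172022 f along n 4.700152755003323 [-2.1864 -0.3144  4.1622] t 17.675
free tip in chip frame mm [-0.6114 -0.14   -3.1142] angle 0.024281143535065903 f along n 4.642437216293157 [-2.3021  0.2237  4.0728] t 18.3
free tip in chip frame mm [-0.6165 -0.1243 -3.1022] angle 0.023345122244515158 f along n 4.317570151048357 [-2.1819  0.3558  3.7766] t 18.925
```

Run:
```python
from h import *
S=eyes.camera_model("scene");s=eyes.snapshot("scene")[:,:,::-1];im=eyes.snapshot("wrist")[:,:,::-1]
cv2.imwrite("pics/h.png",np.hstack([cv2.resize(im[60:150,198:318],(400,300),interpolation=2),cv2.resize(s[170:230,154:234],(400,300),interpolation=2)]))
```

```text
(no output)
```

View pics/h.png

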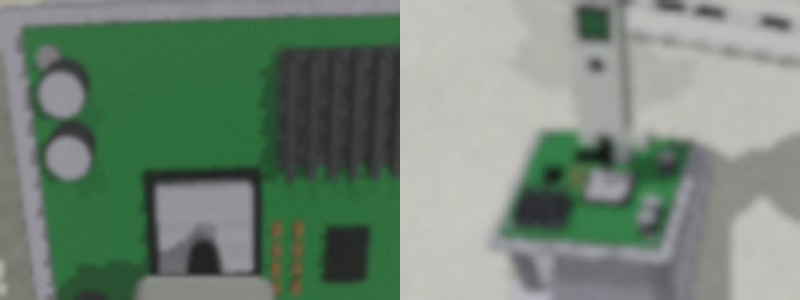

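The tip sits on the middle of the chip: nose at x≈204, chip spanning 152–255. For margin on depth I'll go 1 mm deeper, to about 6 N, and hold two seconds more.

```bash
python3 -m creep '[[0,0,0,0.003,0,0.009,1],[0,0,0,0,0,0,1],[0,0,0,0,0,0,1]]'>/dev/null; for i in 1 2 3 4; do python3 -m creep '[[0,0,0,0,0,0,1],[0,0,0,0,0,0,1],[0,0,0,0,0,0,1],[0,0,0,0,0,0,1],[0,0,0,0,0,0,1]]' >/dev/null; python3 m.py; done
python3 -m creep '[[0,0,0,-0.014,0,-0.038,1],[0,0,0,-0.034,0,-0.094,1],[0,0,0,-0.068,0,-0.188,1],[0,0,0,-0.068,0,-0.188,1],[0,0,0,0,0,0,1]]'; python3 m.py
```

```text
free tip in chip frame mm [-0.6644 -0.1159 -4.0403] angle 0.029154537700671154 f along n 5.757872841299534 [-2.1509  0.2589  5.3624] t 20.025
free tip in chip frame mm [-0.654  -0.148  -4.0309] angle 0.02660239574672225 f along n 5.752438170234851 [-2.3568 -1.2658  5.1944] t 20.65
free tip in chip frame mm [-0.6419 -0.1235 -4.0323] angle 0.025031679484397374 f along n 5.777223029439726 [-2.8587 -0.7204  5.0246] t 21.275
free tip in chip frame mm [-0.623  -0.141  -4.0342] angle 0.02496816406070156 f along n 6.339525383567481 [-3.3398  0.0323  5.4622] t 21.9
t: 22.52
tool_pos: [0.483, -0.1843, 0.2555]
ee_rot: [0.998, 0.052, 0.037, -0.003]
wrist_force: [0.5, -0.8, -2.2]
grip_width: 0.0313
finger_force: 60.5
free tip in chip frame mm [ 0.4967 -0.2078 51.0996] angle 0.1337942015430832 f along n -2.140503067475518 [ 0.4601 -0.7628 -2.1749] t 22.525
```

Run:
```python
from h import *
o=status.get_obs();h=json.load(open("home.json"));Rh=Rn.from_quat(h["ee_rot"]).as_matrix();pz=np.array([-.5736,0,.8192])
R=Rn.from_quat(o["ee_rot"]).as_matrix()
W=np.array(h["tool_pos"])+.1*pz+[0,0,.02]
print("up",R.T@[0,0,.4]);print("shift to W (cur frame)",R.T@(W-o["tool_pos"])*10);go(Rh,W)
```

```text
up [ 0.0299 -0.0006 -0.3989]
shift to W (cur frame) [ 0.0066 -3.3006 -0.0854]
turn [-0.0089  0.0948  0.0513] rows>= 1.156788446359019 then shift [-0.3077 -3.2828 -0.1731] rows>= 5.282700588271489 t 22.525 f [ 0.4601 -0.7628 -2.1749] w 0.031310916987316396
```

```bash
python3 -m creep '[[-0.0045,0.0474,0.0256,0,0,0,1],[-0.0045,0.0474,0.0256,0,0,0,1],[0,0,0,0.104,0,-0.386,1],[0,0,0,-0.03,-0.2,-0.017,1],[0,0,0,-0.031,-0.328,-0.017,1]]'; python3 -m creep '[[0,0,0,-0.031,-0.328,-0.017,1],[0,0,0,-0.031,-0.328,-0.017,1],[0,0,0,-0.031,-0.328,-0.017,1],[0,0,0,-0.031,-0.328,-0.017,1],[0,0,0,-0.031,-0.328,-0.017,1]]' >/dev/null; python3 -m creep '[[0,0,0,-0.031,-0.328,-0.017,1],[0,0,0,-0.031,-0.328,-0.017,1],[0,0,0,-0.031,-0.328,-0.017,1],[0,0,0,0,-0.1,0,1],[0,0,0,0,0,0,1]]'
cat > r.py <<'E'
from h import *
import sys
o=status.get_obs();h=json.load(open("home.json"));Rh=Rn.from_quat(h["ee_rot"]).as_matrix();pz=np.array([-.5736,0,.8192])
go(Rh,np.array(h["tool_pos"])+float(sys.argv[1])*pz)
E
python3 r.py .09
```

```text
t: 23.15
tool_pos: [0.4757, -0.1313, 0.2951]
ee_rot: [0.992, -0.001, 0.13, -0.001]
wrist_force: [0.0, 1.3, -1.2]
grip_width: 0.0316
finger_force: 60.4
t: 24.4
tool_pos: [0.4479, 0.1411, 0.302]
ee_rot: [0.992, 0.001, 0.13, -0.0]
wrist_force: [-0.9, -0.1, -1.5]
grip_width: 0.0311
finger_force: 60.4
turn [0.0004 0.0021 0.0009] rows>= 0.024306081565911037 then shift [-0.1103 -0.0274  0.6495] rows>= 1.0549620362994678 t 24.4 f [-0.9017 -0.0957 -1.4744] w 0.031089292359038796
```

```bash
python3 -m creep '[[0.0004,0.002,0.0009,-0.055,-0.014,0.325,1],[0,0,0,-0.055,-0.014,0.325,1],[0,0,0,0,0,0,1],[0,0,0,0,0,0,1]]'; python3 r.py .09; python3 r.py 0.02
```

```text
t: 24.9
tool_pos: [0.4552, 0.1435, 0.2385]
ee_rot: [0.991, -0.001, 0.133, -0.001]
wrist_force: [0.5, 0.4, -0.5]
grip_width: 0.031
finger_force: 60.2
turn [-0.0004 -0.0011 -0.001 ] rows>= 0.01686777282287542 then shift [-0.014  -0.0045  0.0178] rows>= 0.03691677939858465 t 24.9 f [ 0.477   0.3634 -0.5228] w 0.031018898770992925
turn [-0.0004 -0.0011 -0.001 ] rows>= 0.01686777282287542 then shift [ 0.2237 -0.0035  0.6762] rows>= 1.1396603664429692 t 24.9 f [ 0.477   0.3634 -0.5228] w 0.031018898770992925
```

```bash
python3 -m creep '[[-0.0004,-0.001,-0.001,0.046,-0.001,0.135,1],[0,0,0,0.046,-0.001,0.135,1],[0,0,0,0.046,-0.001,0.135,1],[0,0,0,0.046,-0.001,0.135,1],[0,0,0,0,0,0,1]]'; python3 r.py 0.02;python3 -m creep '[[0,0,0,0.046,0,0.135,1],[0,0,0,0,0,0,1],[0,0,0,0,0,0,1]]'; python3 r.py 0
```

```text
t: 25.52
tool_pos: [0.4871, 0.144, 0.1889]
ee_rot: [0.991, 0.0, 0.131, 0.0]
wrist_force: [1.4, -0.1, -0.9]
grip_width: 0.0312
finger_force: 60.3
turn [0.0008 0.0008 0.0003] rows>= 0.0124310382646465 then shift [0.0451 0.0012 0.1142] rows>= 0.19643973228098088 t 25.525 f [ 1.4047 -0.0619 -0.8851] w 0.031158704084785334
t: 25.9
tool_pos: [0.4946, 0.1443, 0.1781]
ee_rot: [0.991, 0.0, 0.132, -0.001]
wrist_force: [3.3, -0.3, -1.0]
grip_width: 0.0314
finger_force: 60.4
turn [0.0001 0.0003 0.0002] rows>= 0.004238682070290616 then shift [0.0684 0.0039 0.178 ] rows>= 0.30524239772673767 t 25.9 f [ 3.2701 -0.2611 -0.9829] w 0.03139001545395006
```

```bash
python3 -m creep '[[0,0,0,0.02,0,0.04,1],[0,0,0,0.015,0,0.04,1],[0,0,0,0.013,0,0.035,1],[0,0,0,0,0,0,1]]'; python3 r.py 0;python3 -m creep '[[0,0,0,0.012,0,0.035,1],[0,0,0,0,0,0,1],[0,0,0,0,0,0,1]]'; python3 r.py 0
```

```text
t: 26.4
tool_pos: [0.502, 0.1441, 0.1679]
ee_rot: [0.991, 0.0, 0.131, -0.0]
wrist_force: [0.9, 0.4, -0.8]
grip_width: 0.0314
finger_force: 60.5
turn [0.0004 0.0006 0.0003] rows>= 0.008168792181499691 then shift [0.0236 0.0015 0.0604] rows>= 0.10377723601710734 t 26.4 f [ 0.8617  0.4181 -0.809 ] w 0.03135416881161038
t: 26.78
tool_pos: [0.504, 0.1441, 0.1651]
ee_rot: [0.991, 0.0, 0.131, -0.0]
wrist_force: [1.3, 0.0, -1.4]
grip_width: 0.0312
finger_force: 60.5
turn [0.0002 0.0005 0.0002] rows>= 0.00636497917689724 then shift [0.0119 0.0019 0.0283] rows>= 0.0492631517542779 t 26.775 f [ 1.2777  0.0468 -1.4148] w 0.031161188946380515
```

```bash
python3 -m creep '[[0,0,0,0.006,0,0.018,1],[0,0,0,0.005,0,0.011,1],[0,0,0,0,0,0,1],[0,0,0,0,0,0,1]]'; python3 r.py 0
```

```text
t: 27.28
tool_pos: [0.5059, 0.1442, 0.1627]
ee_rot: [0.991, 0.0, 0.131, -0.001]
wrist_force: [-2.9, 0.8, 1.3]
grip_width: 0.0311
finger_force: 60.9
turn [0.0001 0.0004 0.0003] rows>= 0.005178490681612102 then shift [0.0002 0.0025 0.0007] rows>= 0.004205823177070539 t 27.275 f [-2.9123  0.8418  1.2617] w 0.031148116743508817
```

The pen is seated lightly, at exactly the home pose. Opening.

```bash
python3 -m creep '[[0,0,0,0,0,0,0.5],[0,0,0,0,0,0,0.4],[0,0,0,0,0,0,0.2],[0,0,0,0,0,0,0],[0,0,0,0,0,0,0]]' 20; python3 -m creep '[[0,0,0,0,0,0,0],[0,0,0,0,0,0,0],[0,0,0,0,0,0,0]]'
python3 - <<'E'
from h import *
o=status.get_obs();R=Rn.from_quat(o["ee_rot"]).as_matrix();print(R.T@[0,0,.5])
E
```

```text
t: 27.9
tool_pos: [0.5059, 0.1442, 0.1626]
ee_rot: [0.991, 0.0, 0.131, -0.001]
wrist_force: [-0.2, -0.7, 0.4]
grip_width: 0.0853
finger_force: 0.0
t: 28.28
tool_pos: [0.5059, 0.1442, 0.1626]
ee_rot: [0.991, 0.0, 0.131, -0.0]
wrist_force: [0.8, -0.8, 0.7]
grip_width: 0.0854
finger_force: 0.0
[ 0.1303 -0.0004 -0.4827]
```

```bash
python3 -m creep '[[0,0,0,0.05,0,-0.2,0],[0,0,0,0.08,0,-0.3,0],[0,0,0,0.13,0,-0.48,0],[0,0,0,0.13,0,-0.48,0],[0,0,0,0,0,0,0]]'; python3 -m creep '[[0,0,0,0,0,0,0],[0,0,0,0,0,0,0]]'
python3 - <<'E'
from h import *
im=eyes.snapshot("wrist")[:,:,::-1];s=eyes.snapshot("scene")[:,:,::-1]
c=eyes.camera_model("wrist");z=-penR[:,2];x=-penR[:,0];y=penR[:,1];O=np.array([.5664,.1435,.085])
for a in[(.01,.016,0),(.01,-.016,0),(.01,.016,.15),(.01,-.016,.15)]:print(a,proj(c,O+a[0]*x+a[1]*y+a[2]*z)*400/512)
cv2.imwrite("pics/e.png",np.hstack([cv2.resize(im,(400,300)),cv2.resize(s,(400,300))]))
E
```

```text
t: 28.9
tool_pos: [0.5071, 0.1453, 0.3184]
ee_rot: [0.991, 0.0, 0.135, -0.003]
wrist_force: [0.1, -0.5, -1.1]
grip_width: 0.0856
finger_force: 0.0
t: 29.15
tool_pos: [0.505, 0.1437, 0.3125]
ee_rot: [0.991, 0.001, 0.131, 0.0]
wrist_force: [0.1, 0.5, -0.2]
grip_width: 0.0854
finger_force: 0.0
(0.01, 0.016, 0) [191.7188 123.75  ]
(0.01, -0.016, 0) [211.4063 123.75  ]
(0.01, 0.016, 0.15) [186.9531 191.4844]
(0.01, -0.016, 0.15) [215.7812 191.5625]
```

View pics/e.png

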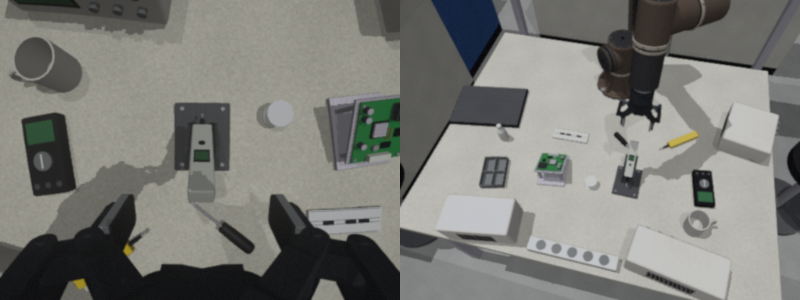

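The pen is home: case end at (191–212, 124) and top at (188–215, ~195), matching the prediction. The bystanders are where they were and the arm is clear.

```bash
python3 -c "
from cell import order
print(order.sign_off())"
```

```text
the job is handed in; nothing more can be done
None
```

The thermometer was pressed on the middle of the chip at about 6 N (about 6 mm into the spring) and held still for over two seconds. It was then set back in its rest and let go, with nothing else on the bench moved, and the job was handed in at about 29 s (no verdict was returned).

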